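# Uncover the keep-warm place and slide the saucepan onto it

### The job

First swing the cover of the warming plate gently up and back until it rests on its stop by itself, without letting it fall. Then slide the saucepan across the glass from the round place to the uncovered square one, keeping it flat on the plate all the way (no lifting or tipping), and leave it standing in the middle of the square, clear of its lines. Leave the tubs, boxes and other things on and around the plate where they are.

Things in the scene. Friction and masses are not known exactly. Their poses are not given: they have to be found in the camera images.
- pan: small steel saucepan, upright, about 0.6 kg: 120 mm across at the rim of its domed lid (base 108 to 114 mm), 85 mm high without the knob. The lid is clipped on and does not come off. A knob on a short stem stands on its centre; a straight handle sticks out along the pan's own -x. Origin: centre of the underside; z up
- pan_knob (a point): middle of the pan's black cylindrical knob, 32 mm across and 28 mm high (102 to 130 mm above the pan's underside), on the pan's axis, 116 mm above its underside
- pan_handle (a point): middle of the pan's level black handle, 20 mm wide and 14 mm thick, which runs from 75 to 160 mm from the pan's axis; this point is 118 mm along the pan's -x and 56 mm above its underside
- hob: slim black glass warming plate, 270 mm (x) by 560 mm (y), fixed on the steel table, flat on top. Origin: centre of its underside; its top is 20 mm higher. A round and a square place are printed on it about 300 mm apart along y; either may be the left one
- ring_mid (a point): centre, at the glass, of the round printed place (pale ring, 136 mm across) on which the pan stands at the start
- cover: the covered place: a pale square outline on the glass (132 mm inside, lines 5 mm wide). Fixed. Origin: centre of the square, on the glass; x along its sides away from the robot, z up. Hinge lugs, 30 mm high, stand 78 to 92 mm along +x. The shut cover, 172 mm wide, reaches from x = -65 to +85 mm, its top 30 mm above the glass
- cover_hinge (a point): a point on the hinge axis of the cover, 85 mm along +x from the cover's origin and 24 mm above the glass; the hinge axis runs along this point's y
- cover_lid (a joint): opening angle of the flat aluminium cover, rad: 0 shut flat over the square place, 1.70 resting on its stop, leaning a little back past upright. It swings up and away from the robot about the hinge; released before upright it falls shut. About 0.35 kg
- cover_bar (a point): middle of the cover's grip: a round black bar 12 mm thick, 110 mm long, parallel to the hinge, in front of the cover's front edge with a free gap of 31 mm behind it. Turns with the cover; shut, it lies 187 mm in front of the hinge axis and 6 mm higher, 30 mm above the glass. Axes as the cover's when shut
- tub_mid: bystander: black round soup tub with a clear lid, 104 mm across, 60 mm high, behind the middle of the plate. Origin: centre of underside
- tub_stack: bystander: two such soup tubs stacked, 104 mm across, 120 mm high, right of the plate. Origin: centre of underside
- tub_near: bystander: single soup tub, 104 mm across, 60 mm high, right of the plate at the front. Origin: centre of underside
- lunch_stack: bystander: two black lunch boxes stacked, 150 x 200 mm, 90 mm high, left of the plate. Origin: centre of underside
- dish: bystander: low white dish, 72 mm across, 26 mm high, standing on the plate at the middle of its near edge, between the two places. Origin: centre of underside
- shaker: bystander: small clear shaker with a metal cap, 44 mm across, 85 mm high, left of the plate at the front. Origin: centre of underside
- spoon: bystander: steel spoon lying on the table left of the plate at the front, 200 mm long. Origin: middle of its underside
Things that resemble listed ones, but are neither listed nor needed, are in the scene too. What is shaped like the pan but turquoise is not meant.

How it is judged:
By the outcome, as a careful person would: the job done as asked, in the order asked, and still so for the second after the job is handed in, with the robot touching nothing.
It also fails if it takes over 58 s, if anything falls off the work surface, if the arm or the gripper's body presses on something with over 40 N, if the wrist force passes 120 N, or if a joint passes its speed limit or range.

### The arm

A 7-joint arm with a two-finger parallel gripper is mounted at the origin on the work surface. World frame = base frame: x ahead of the robot, y to its left, z up, the work surface at z = 0. Lengths are in m, angles in rad, forces in N, time in s.
With the tool pointing down it reaches from about 0.425 to 0.825 m from the base axis. Payload 3.6 kg.
Tool frame: the origin (TCP) lies at the very end of the fingers, on their centre line; the grasp point (between the pads) lies 19 mm behind it; x points along the fingers, z is the direction in which the jaws open and shut, and the axes are right-handed (so a half turn about x gives the same grasp; the last joint's range is limited). The gripper opens to 85 mm and grips with 20 to 120 N. Pads are 22 mm wide; open, the fingers measure 114 mm over their backs; the gripper's body (76 mm by 85 mm) begins 54 mm behind the grasp point. The pads swing forward as they close: fully open they stand 13 mm farther back than shut.
Start: joints at [-1.296, 0.615, -0.013, 1.423, 0.008, 1.103, -0.04], TCP at [0.193, 0.621, 0.231] pointing down, gripper open.
Joint ranges: [-3.12, 3.12], [-0.3, 2.06], [-1.34, 1.32], [0.26, 2.42], [-1.36, 4.5], [0.01, 1.98], [-2.84, 2.84]. Speed limits (rad/s): [2.79, 2.79, 3.14, 3.14, 3.14, 3.14, 3.14].

### API

Orientations are given as a rotation vector (axis times angle).
In Python, from station import robot gives the robot as it stands.
- The arm moves only by the shell command python3 -m creep 'ROWS' [FORCE]. ROWS is JSON, a list of rows, each a list of 5 numbers: the finger opening in mm, from 0 to 85.4, then the shift along the world's x, y, z in mm, then the turn about the world's z in rad. A call has 1 to 20 rows; each row is the pose to reach, as a shift and turn from the pose commanded when the call began; what a row does not reach only later rows make up. A row lasts 1/10 s, in which the tool goes at most 50 mm and 8.59 degrees, less where a joint would pass 70% of its speed; a pose out of reach is approached as far as the arm can. A call with a gripper value outside its range is refused whole. The fingers move at their own pace and stop on an object; FORCE is the grip in N (left out, the last holds). Time passes only in rows, so rows that repeat a pose let the fingers close. It gives the time, the measured TCP pose, the force and the opening at its end, in the units of the state.
- robot.read_state(): the state, without advancing time (a new reading comes with each control period).
- robot.get_image(name): name is "side" or "top" or "wrist"; returns a dict with "img" (420x560x3 uint8, red, green, blue), "depth" (420x560 float32, m along the optical axis (not along the pixel's ray), 0 where there is no reading), "fx", "fy", "cx", "cy" (pixels), "rvec" (rotation vector, rad) and "tvec" (3), from world to camera coordinates, as OpenCV has them. Camera axes: x right, y down, z forward; pixel columns grow to the right and rows downward; lengths in m; the calibration is good to about 2 mm. A picture is of the moment at which its call begins.
- robot.close_job(): hands the job in, once; it reports no verdict.
Trained networks look in a picture, given as the dict that the camera call returned (one of the last four; its "shot" number tells which), for a name from the list of things; names that differ only in an ending like _2 or _b are one class to them, and where a whole thing is asked for, a point or a joint stands for the part that bears it (a point fixed in the world has none). Each returns a list of dicts, best first, with "conf" (0 to 1); they miss things now and then, are a little off and sometimes report something else, mostly with a low value. They report only what shows in the picture. A call takes as long as a camera call. They do not tell look-alikes from the thing itself.
- robot.trace(picture, label): "mask" (420x560 bool, what is visible of it) and "extent" ([left, top, right, bottom] in pixels, round what is visible of it).
The state is a dict: "clock": time; "joint_pos": joint angles; "joint_velocities": joint speeds; "tau": joint torques, N m; "position": TCP position; "ee_rot": TCP orientation; "ft_force": force on the tool from outside, world axes, zero at the start; "moment": the same for the moment, N m; "finger_gap": opening from 0.0 (shut) to 1.0 (fully open).
Only numpy, scipy, OpenCV 4.12 (cv2) and the standard library are available. Lean on these libraries where they do the work, as an engineer would, in place of code of your own. Each camera call takes 0.05 s, during which the arm holds its last target. There are 200 camera calls.

## Working session

There is one attempt and no reset: what is moved stays moved. The work goes in short steps, Python scripts to look and compute and a shell command to move; the robot and the scene stay as the last step left them, time stands still between calls to the robot, and variables do not carry over. Pictures are saved under pics/ and viewed, about 8 in all and at most 12, crops included, and the job is handed in when it is done.

```bash
mkdir -p pics; cat > h.py <<'E'
import numpy as np, cv2
from station import robot
def world(p,mask=None):
    R=cv2.Rodrigues(np.array(p["rvec"],float))[0];t=np.array(p["tvec"],float).ravel()
    d=p["depth"];v,u=np.mgrid[:420,:560]
    c=np.stack([(u-p["cx"])/p["fx"]*d,(v-p["cy"])/p["fy"]*d,d],-1)
    w=(c-t)@R
    w[d<=0]=np.nan
    return w
def save(p,n): cv2.imwrite("pics/"+n,p["img"][:,:,::-1])
E
python3 - <<'E'
from h import *
np.set_printoptions(precision=4,suppress=True)
a=robot.get_image("top");b=robot.get_image("side")
cv2.imwrite("pics/a.png",cv2.resize(np.hstack([a["img"],b["img"]])[:,:,::-1],None,fx=.7,fy=.7,interpolation=cv2.INTER_AREA)[:, :])
save(a,"top.png");save(b,"side.png")
for n,p in(("top",a),("side",b)):
    w=world(p)
    for l in["pan","pan_knob","pan_handle","cover","cover_lid","cover_bar","hob","dish","tub_mid"]:
        for r in robot.trace(p,l)[:3]:
            q=w[r["mask"]];print(n,l,round(r["conf"],2),r["extent"],np.nanmedian(q,0),np.nanmin(q,0),np.nanmax(q,0))
print(robot.read_state())
E
```

```text
top pan 0.9 [331.5, 252.4, 376.1, 320.9] [ 0.1549 -0.2826  0.0794] [ 0.0883 -0.3592 -0.0052] [ 0.3052 -0.2259  0.134 ]
top pan 0.67 [428.7, 211.3, 473.5, 279.5] [ 0.3524 -0.6013  0.0794] [ 0.2071 -0.6701 -0.0039] [ 0.4206 -0.5541  0.1354]
top pan 0.64 [292.0, 155.8, 326.8, 224.8] [ 0.5326 -0.1676  0.099 ] [ 0.3936 -0.2228  0.0138] [ 0.6347 -0.1025  0.1541]
top pan_knob 0.9 [289.5, 161.2, 331.3, 220.2] [ 0.5337 -0.1649  0.0993] [ 0.3936 -0.2271  0.0145] [ 0.634  -0.1025  0.1541]
top pan_knob 0.63 [334.7, 253.0, 371.9, 320.9] [ 0.1536 -0.282   0.08  ] [ 0.0884 -0.3438 -0.0054] [ 0.3017 -0.2259  0.134 ]
top pan_handle 0.86 [332.0, 250.8, 372.3, 321.9] [ 0.1536 -0.2828  0.0794] [ 0.0811 -0.3438 -0.0054] [ 0.3052 -0.2259  0.134 ]
top pan_handle 0.79 [291.5, 154.9, 329.7, 221.9] [ 0.5338 -0.1651  0.0996] [ 0.3936 -0.2316  0.0145] [ 0.606  -0.1025  0.1541]
top pan_handle 0.67 [430.4, 209.8, 470.9, 281.5] [ 0.351  -0.6022  0.0787] [ 0.2039 -0.7087 -0.0039] [ 0.4335 -0.5541  0.1354]
top cover 0.68 [193.3, 150.7, 245.0, 212.1] [0.553  0.1391 0.0487] [0.4446 0.0514 0.0132] [0.6623 0.2334 0.059 
[... 2468 characters left out ...]
, 219.5] [0.4448 0.003  0.0355] [ 0.4073 -0.0436  0.0197] [0.4728 0.0243 0.0471]
side tub_mid 0.61 [331.0, 186.1, 364.6, 211.0] [ 0.733  -0.0194  0.0537] [ 0.6933 -0.0488 -0.0033] [0.788  0.1303 0.0608]
{'clock': 1.0, 'joint_pos': array([-1.2955,  0.6149, -0.0126,  1.4234,  0.0081,  1.1034, -0.0404]), 'joint_velocities': array([ 0.0004,  0.0005,  0.0028, -0.0002,  0.0005,  0.0002,  0.0015]), 'tau': array([  0.0003, -46.9124,   0.259 , -17.1342,   0.01  ,   0.0017,
        -0.    ]), 'position': array([0.1932, 0.6206, 0.2313]), 'ee_rot': array([-0.9841,  1.337 ,  0.9841]), 'ft_force': array([0.1269, 0.3325, 0.5951]), 'moment': array([0.0157, 0.0249, 0.0021]), 'finger_gap': 1.0033673630345261}
```

View pics/top.png

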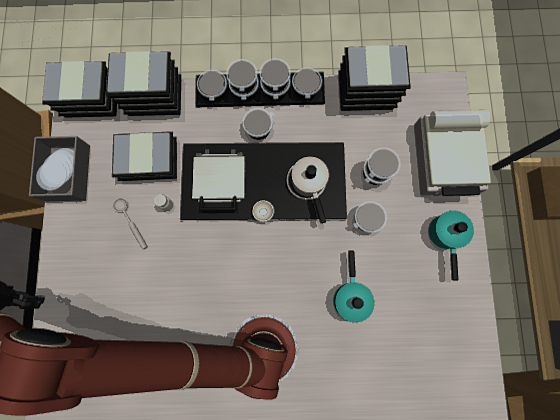

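View pics/side.png

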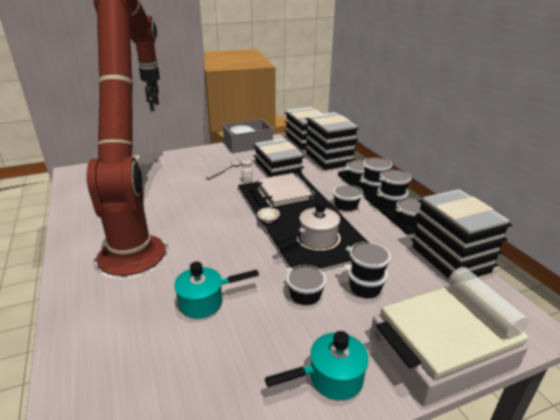

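The top view shows the shut cover at about (218,178), its bar at (218,205), and the steel pan at (310,175) with its handle towards (322,218). The dish is at (263,211). The turquoise pans are decoys. Next I'll measure the cover, bar and pan more precisely.

```bash
python3 - <<'E'
from h import *
from scipy.spatial.transform import Rotation as Ro
np.set_printoptions(precision=4,suppress=True)
s=robot.read_state();print(Ro.from_rotvec(s["ee_rot"]).as_matrix())
for n in("top","side"):
    p=robot.get_image(n);w=world(p).reshape(-1,3);rgb=p["img"].reshape(-1,3).astype(int).sum(1)
    def sel(x0,x1,y0,y1,z0,z1): 
        with np.errstate(invalid='ignore'): return (w[:,0]>x0)&(w[:,0]<x1)&(w[:,1]>y0)&(w[:,1]<y1)&(w[:,2]>z0)&(w[:,2]<z1)
    def rect(m): return cv2.minAreaRect((w[m][:,:2]*1000).astype(np.float32)),m.sum(),np.median(w[m],0)
    print(n,"plate",rect(sel(.478,.64,.04,.25,.04,.056)&(rgb>380)))
    print("bar",rect(sel(.42,.475,.06,.22,.044,.065)))
    print("knob",rect(sel(.45,.62,-.25,-.1,.135,.158)),)
    m=sel(.36,.48,-.28,-.1,.064,.09);print("handle",rect(m))
    m=sel(.45,.62,-.25,-.08,.085,.11);print("lid",rect(m), cv2.minEnclosingCircle((w[m][:,:2]*1000).astype(np.float32)))
    m=sel(.40,.70,-.3,.28,.012,.026);print("glass",rect(m))
    m=sel(.40,.48,-.05,.05,.035,.055);print("dish",rect(m))
E
```

```text
[[-0.     -0.9548  0.2972]
 [-0.      0.2972  0.9548]
 [-1.      0.     -0.    ]]
top plate (((564.2099609375, 139.90240478515625), (169.66192626953125, 150.8751983642578), 89.40655517578125), np.int64(2094), array([0.5592, 0.139 , 0.0488]))
bar (((459.5395812988281, 141.5177764892578), (29.76366424560547, 119.13558959960938), 0.31678494811058044), np.int64(183), array([0.452 , 0.1415, 0.0533]))
knob (((547.3094482421875, -162.2986602783203), (29.397605895996094, 29.07797622680664), 38.95712661743164), np.int64(88), array([ 0.5461, -0.1618,  0.1485]))
handle (((436.5302429199219, -189.44003295898438), (89.28417205810547, 19.73975372314453), 13.139349937438965), np.int64(171), array([ 0.4354, -0.1895,  0.0813]))
lid (((540.3555297851562, -157.774658203125), (117.9132080078125, 140.0315399169922), 63.653297424316406), np.int64(938), array([ 0.5421, -0.1593,  0.1004])) ((529.8007202148438, -168.09669494628906), 79.18363952636719)
glass (((551.7911987304688, -8.511627197265625), (560.6342163085938, 274.866455078125), 89.22171020507812), np.int64(8415), array([ 0.5415, -0.0438,  0.0191]))
[... 639 characters left out ...]
handle (((436.08392333984375, -192.48272705078125), (90.55743408203125, 23.89007568359375), 11.349150657653809), np.int64(179), array([ 0.4306, -0.1955,  0.0801]))
lid (((545.3449096679688, -167.80426025390625), (112.07962799072266, 117.79998016357422), 57.52648162841797), np.int64(641), array([ 0.5346, -0.1837,  0.0999])) ((548.1346435546875, -165.22348022460938), 60.97011947631836)
glass (((555.6420288085938, -10.42779541015625), (563.8943481445312, 286.9874267578125), 89.90660095214844), np.int64(4002), array([ 0.5065, -0.1303,  0.0189]))
dish (((442.18194580078125, -8.10400390625), (71.65541076660156, 68.19682312011719), 48.61354064941406), np.int64(147), array([0.4457, 0.0051, 0.041 ]))
```

```bash
python3 -m creep '[[85,22,-40,0,-0.1],[85,43,-80,0,-0.2],[85,65,-120,0,-0.3],[85,86,-160,0,-0.42],[85,108,-200,0,-0.53],[85,130,-240,0,-0.64],[85,151,-280,0,-0.75],[85,173,-320,0,-0.85],[85,194,-360,0,-0.95],[85,216,-400,0,-1.06],[85,238,-440,-20,-1.17],[85,252,-470,-40,-1.25],[60,259,-481,-60,-1.28],[60,259,-481,-70,-1.28],[60,259,-481,-70,-1.28],[60,259,-481,-70,-1.28]]' 30
python3 - <<'E'
from h import *
from scipy.spatial.transform import Rotation as Ro
np.set_printoptions(precision=4,suppress=True)
s=robot.read_state();print(s["clock"],s["position"],s["finger_gap"],s["joint_pos"],Ro.from_rotvec(s["ee_rot"]).as_matrix())
p=robot.get_image("wrist");save(p,"w1.png");w=world(p).reshape(-1,3);rgb=p["img"].reshape(-1,3).astype(int).sum(1)
def sel(x0,x1,y0,y1,z0,z1): 
    with np.errstate(invalid='ignore'): return (w[:,0]>x0)&(w[:,0]<x1)&(w[:,1]>y0)&(w[:,1]<y1)&(w[:,2]>z0)&(w[:,2]<z1)
def rect(m): return cv2.minAreaRect((w[m][:,:2]*1000).astype(np.float32)),m.sum(),np.median(w[m],0)
print("plate",rect(sel(.478,.645,.04,.25,.04,.056)&(rgb>380)))
for y in(.1,.12,.14,.16,.18):
    m=sel(.435,.467,y-.01,y+.01,.05,.065)
    if m.sum(): print("bar",rect(m))
m=sel(.435,.462,.06,.22,.045,.065);print(rect(m))
E
```

```text
clock: 2.7
position: [0.4519, 0.1412, 0.1617]
ee_rot: [0.007, 1.571, -0.005]
ft_force: [0.7, 0.7, 0.6]
finger_gap: 0.704
2.7 [0.4519 0.1412 0.1617] 0.7043664938038867 [-0.5995  0.4592  0.3566  2.0135 -0.2418  0.7084 -0.0999] [[ 0.      0.0079  1.    ]
 [ 0.0011  1.     -0.0079]
 [-1.      0.0011 -0.    ]]
plate (((565.177490234375, 141.0779571533203), (171.95849609375, 153.45042419433594), 89.08271789550781), np.int64(39553), array([0.5655, 0.1562, 0.0507]))
bar (((455.98492431640625, 99.95008850097656), (19.789915084838867, 20.87744903564453), 89.81952667236328), np.int64(432), array([0.4527, 0.0977, 0.0554]))
bar (((451.3687438964844, 120.02548217773438), (19.851463317871094, 11.01687240600586), 89.5969467163086), np.int64(362), array([0.4514, 0.1202, 0.0558]))
bar (((451.5732727050781, 140.04000854492188), (19.80306053161621, 10.784305572509766), 89.35071563720703), np.int64(380), array([0.4516, 0.14  , 0.0557]))
bar (((452.0814208984375, 159.9788360595703), (19.860986709594727, 11.329536437988281), 89.83434295654297), np.int64(426), array([0.4518, 0.1601, 0.0556]))
bar (((452.3330078125, 180.02879333496094), (19.884090423583984, 11.086127281188965), 89.13044738769531), np.int64(444), array([0.4526, 0.1803, 0.0558]))
(((454.0794982910156, 143.12351989746094), (120.78071594238281, 16.11922836303711), 89.43201446533203), np.int64(2553), array([0.4523, 0.1498, 0.0557]))
```

View pics/w1.png

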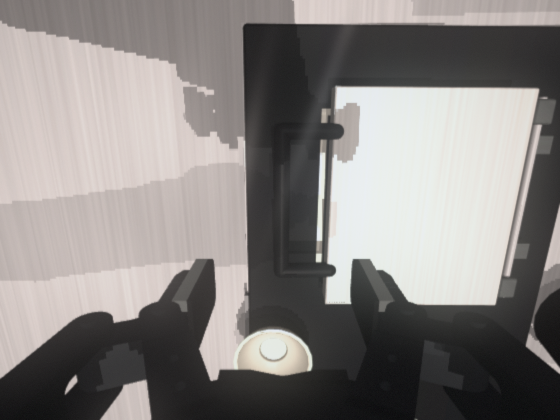

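The wrist view shows the bar vertical at column ~283 (rows 125–272), with the gap behind it ending at column ~322. The bar centre is at (0.452, 0.141, 0.050). I'll narrow the jaws to 28 mm and descend over the bar.

```bash
python3 -m creep '[[28,0,0,0,0],[28,0,0,0,0],[28,0,0,-20,0],[28,0,0,-45,0],[28,0,0,-70,0],[28,0,0,-90,0],[28,0,0,-105,0],[28,0,0,-115,0],[28,0,0,-123,0],[28,0,0,-128,0],[28,0,0,-130,0],[28,0,0,-130,0]]' 30
python3 - <<'E'
from h import *
p=robot.get_image("wrist");q=robot.get_image("side")
cv2.imwrite("pics/w2.png",np.hstack([p["img"][:,200:400],cv2.resize(q["img"][150:260,230:380],(573,420))])[:,:,::-1])
E
```

```text
clock: 3.95
position: [0.4524, 0.1396, 0.0315]
ee_rot: [0.009, 1.57, -0.008]
ft_force: [0.2, 0.5, 0.1]
finger_gap: 0.326
```

View pics/w2.png

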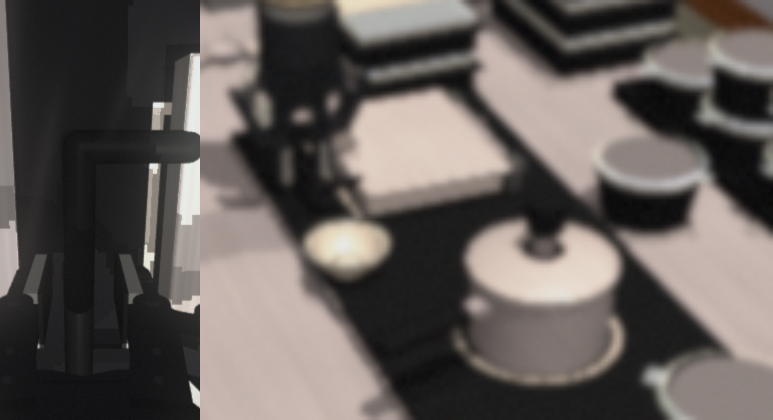

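```bash
python3 -m creep '[[0,0,0,0,0],[0,0,0,0,0],[0,0,0,0,0],[0,0,0,0,0],[0,0.5,0,9,0],[0,1.5,0,18.5,0],[0,3,0,28,0],[0,5,0,37,0],[0,7.5,0,46,0],[0,10,0,55,0],[0,13.5,0,64,0],[0,17,0,72,0],[0,17,0,72,0]]' 30
```

```text
clock: 5.35
position: [0.4671, 0.1394, 0.1043]
ee_rot: [0.009, 1.575, -0.008]
ft_force: [-7.1, 0.4, 0.4]
finger_gap: 0.123
```

```bash
python3 -m creep '[[0,4,0,8.5,0],[0,8.5,0,17,0],[0,13.5,0,25,0],[0,19,0,32.5,0],[0,25,0,40,0],[0,31,0,47,0],[0,37,0,54,0],[0,44,0,60,0],[0,51,0,66.5,0],[0,58.5,0,72,0],[0,66,0,77.5,0],[0,74,0,82.5,0],[0,82,0,87,0],[0,90.5,0,91.5,0],[0,99,0,95,0],[0,108,0,98.5,0],[0,108,0,98.5,0]]'
```

```text
clock: 7.05
position: [0.5802, 0.1376, 0.2057]
ee_rot: [0.009, 1.564, -0.011]
ft_force: [-4.3, -1.8, 8.1]
finger_gap: 0.122
```

```bash
python3 -m creep '[[0,9,0,3,0],[0,18,0,6,0],[0,27,0,8,0],[0,36,0,9.5,0],[0,45.5,0,10.5,0],[0,55,0,11,0],[0,64,0,11,0],[0,73,0,10.5,0],[0,79,0,10,0],[0,84,0,9.5,0],[0,88,0,9,0],[0,92,0,8.5,0],[0,92,0,8.5,0],[0,92,0,8.5,0]]'
python3 - <<'E'
from h import *
q=robot.get_image("side");p=robot.get_image("top")
cv2.imwrite("pics/s3.png",np.hstack([cv2.resize(p["img"][110:230,160:350],(380,240)),cv2.resize(q["img"][90:260,200:380],(400,378))[:240*1]])[:,:,::-1] if 0 else cv2.resize(q["img"][90:260,200:380],(630,595))[:,:,::-1])
E
```

```text
clock: 8.45
position: [0.6679, 0.1364, 0.2106]
ee_rot: [0.007, 1.576, -0.014]
ft_force: [-6.6, -6.0, 5.1]
finger_gap: 0.124
```

View pics/s3.png

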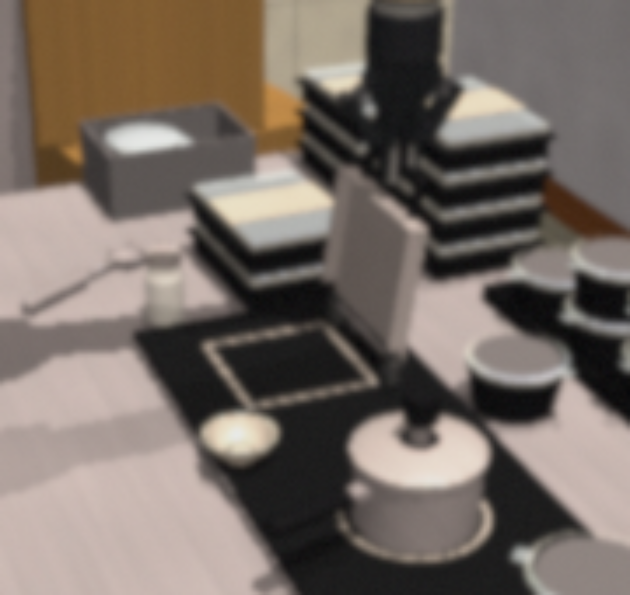

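The cover is past upright and close to its stop. I'll press 3 mm further, release slowly and go up.

```bash
python3 -m creep '[[0,2,0,0,0],[0,4,0,-1,0],[0,4,0,-1,0],[13,4,0,-1,0],[16,4,0,-1,0],[20,4,0,-1,0],[30,4,0,-1,0],[30,4,0,-1,0],[30,4,0,10,0],[30,4,0,25,0],[30,4,0,45,0],[30,4,0,60,0],[30,4,0,60,0]]'
python3 - <<'E'
from h import *
np.set_printoptions(precision=4,suppress=True)
p=robot.get_image("side");w=world(p).reshape(-1,3)
with np.errstate(invalid='ignore'): m=(w[:,0]>.6)&(w[:,0]<.72)&(w[:,1]>.03)&(w[:,1]<.25)&(w[:,2]>.08)&(w[:,2]<.24)
q=w[m]
for z in np.arange(.08,.24,.02):
    k=abs(q[:,2]-z)<.01
    if k.sum(): print(z,k.sum(),np.percentile(q[k],[5,50,95],axis=0)[:,:2].ravel())
p=robot.get_image("top");w=world(p);rgb=p["img"].astype(int).sum(2)
with np.errstate(invalid='ignore'): m=(w[...,0]>.45)&(w[...,0]<.64)&(w[...,1]>.05)&(w[...,1]<.23)&(w[...,2]<.03)&(rgb>250)
print(cv2.minAreaRect((w[m][:,:2]*1000).astype(np.float32)),m.sum())
E
```

```text
clock: 9.85
position: [0.6754, 0.1401, 0.2741]
ee_rot: [0.009, 1.563, -0.007]
ft_force: [1.1, -0.8, 0.4]
finger_gap: 0.352
0.08 72 [0.6309 0.0504 0.6449 0.1378 0.648  0.2215]
0.1 143 [0.6313 0.0517 0.6469 0.1464 0.6508 0.2213]
0.12000000000000001 145 [0.6358 0.0509 0.6495 0.1428 0.6535 0.2228]
0.14 139 [0.6379 0.0509 0.6523 0.144  0.6562 0.2239]
0.16000000000000003 148 [0.6394 0.0504 0.6547 0.14   0.6579 0.2226]
0.18000000000000002 80 [0.6401 0.0494 0.6518 0.1053 0.6594 0.2211]
0.2 139 [0.6421 0.0603 0.6535 0.1352 0.6644 0.205 ]
0.22000000000000003 53 [0.6597 0.0752 0.6632 0.1152 0.6696 0.1943]
((552.9479370117188, 139.3470001220703), (143.65484619140625, 143.09092712402344), 88.90138244628906) 326
```

```bash
python3 -m creep '[[60,-15,-35,0,0],[60,-31,-75,0,0],[60,-47,-115,0,0],[60,-63,-155,0,0],[60,-79,-195,0,0],[60,-97,-235,-15,0],[60,-114,-275,-40,0],[60,-124,-295,-60,0],[60,-128,-304,-75,0],[60,-128,-304,-80,0],[60,-128,-304,-80,0],[60,-128,-304,-80,0]]' 30
python3 - <<'E'
from h import *
np.set_printoptions(precision=4,suppress=True)
print(robot.read_state()["position"])
for n in("wrist","top"):
    p=robot.get_image(n);w=world(p).reshape(-1,3)
    if n=="wrist":save(p,"w4.png")
    with np.errstate(invalid='ignore'): m=(w[:,0]>.51)&(w[:,0]<.58)&(w[:,1]>-.2)&(w[:,1]<-.125)&(w[:,2]>.138)&(w[:,2]<.154)
    if m.sum():print(n,m.sum(),np.median(w[m],0),cv2.minAreaRect((w[m][:,:2]*1000).astype(np.float32)))
E
```

```text
clock: 11.15
position: [0.5462, -0.163, 0.1905]
ee_rot: [0.007, 1.57, -0.006]
ft_force: [0.7, -0.1, 0.6]
finger_gap: 0.704
[ 0.5462 -0.163   0.1905]
wrist 2387 [ 0.549  -0.1578  0.1503] ((548.82177734375, -159.9130096435547), (30.81414794921875, 30.955860137939453), 87.72196197509766)
```

View pics/w4.png

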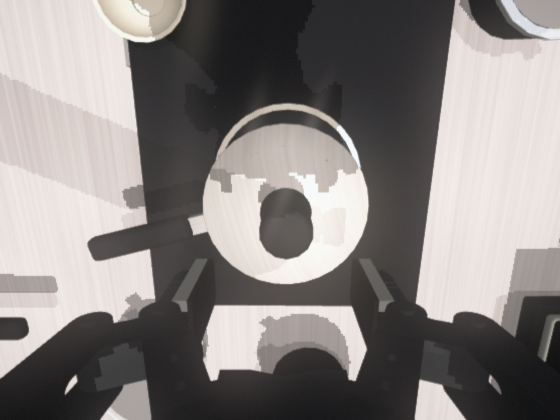

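The wrist view shows the knob at (286,222), between the pads in column, and the handle running off to the left and slightly down. I'll shift +2/+2 mm, descend and grip the knob.

```bash
python3 -m creep '[[50,2,2,-20,0],[50,2,2,-40,0],[50,2,2,-55,0],[50,2,2,-65,0],[50,2,2,-70,0],[50,2,2,-71,0],[50,2,2,-71,0],[30,2,2,-71,0],[0,2,2,-71,0],[0,2,2,-71,0],[0,2,2,-71,0],[0,2,2,-71,0]]' 30
python3 - <<'E'
from h import *
np.set_printoptions(precision=4,suppress=True)
for n in("side","top"):
    p=robot.get_image(n);w=world(p).reshape(-1,3)
    with np.errstate(invalid='ignore'): m=(w[:,0]>.45)&(w[:,0]<.64)&(w[:,1]>-.25)&(w[:,1]<-.08)&(w[:,2]>.095)&(w[:,2]<.112)
    print(n,m.sum(),cv2.minEnclosingCircle((w[m][:,:2]*1000).astype(np.float32)))
E
```

```text
clock: 12.45
position: [0.5479, -0.1627, 0.1201]
ee_rot: [0.008, 1.569, -0.009]
ft_force: [1.2, -0.1, 6.4]
finger_gap: 0.363
side 509 ((546.0762329101562, -165.267578125), 59.4591064453125)
top 212 ((530.5546875, -183.44998168945312), 52.92899703979492)
```

```bash
python3 -m creep '[[0,0,2,0.5,0],[0,1,6,0.5,0],[0,2,12,0.5,0],[0,4,20,0.5,0],[0,6,30,0.5,0],[0,8,42,0.5,0],[0,10,54,0.5,0],[0,10,66,0.5,0],[0,10,78,0.5,0],[0,10,90,0.5,0],[0,10,102,0.5,0],[0,10,114,0.5,0],[0,10,126,0.5,0],[0,10,138,0.5,0],[0,10,150,0.5,0],[0,10,160,0.5,0],[0,10,160,0.5,0]]'
python3 - <<'E'
from h import *
q=robot.get_image("side")
cv2.imwrite("pics/s5.png",cv2.resize(q["img"][90:260,200:380],(630,595))[:,:,::-1])
E
```

```text
clock: 14.25
position: [0.5575, 0.0016, 0.1201]
ee_rot: [0.008, 1.57, -0.003]
ft_force: [-0.6, 1.9, 6.4]
finger_gap: 0.367
```

View pics/s5.png

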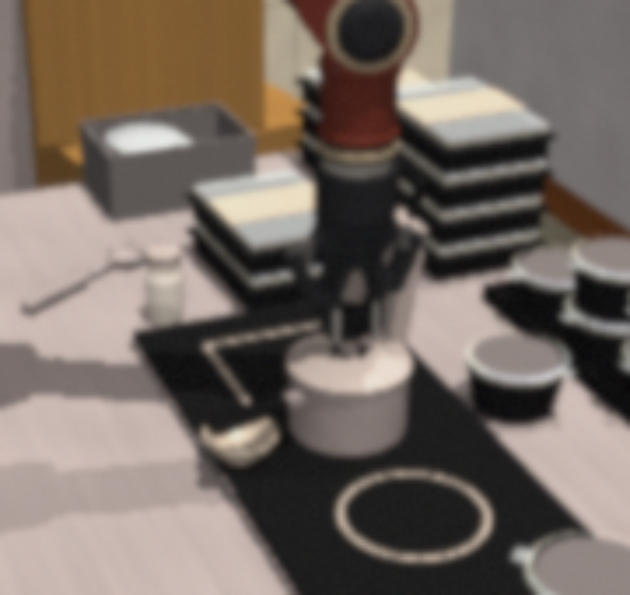

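The pan is midway, flat on the glass and clear of the dish. I'll continue to the square.

```bash
python3 -m creep '[[0,-1,5,0,0],[0,-2,14,0,0],[0,-4,25,0,0],[0,-5,37,0,0],[0,-5,49,0,0],[0,-5,61,0,0],[0,-5,73,0,0],[0,-5,85,0,0],[0,-5,97,0,0],[0,-5,108,0,0],[0,-5,118,0,0],[0,-5,126,0,0],[0,-5,132,0,0],[0,-5,136,0,0],[0,-5,137,0,0],[0,-5,137,0,0]]'
python3 - <<'E'
from h import *
np.set_printoptions(precision=4,suppress=True)
for n in("side","top","wrist"):
    p=robot.get_image(n);save(p,n+"6.png");w=world(p).reshape(-1,3)
    for z0,z1 in((.095,.112),(.06,.095)):
        with np.errstate(invalid='ignore'): m=(w[:,0]>.47)&(w[:,0]<.622)&(w[:,1]>.06)&(w[:,1]<.22)&(w[:,2]>z0)&(w[:,2]<z1)
        if m.sum():print(n,m.sum(),cv2.minEnclosingCircle((w[m][:,:2]*1000).astype(np.float32)),w[m].min(0),w[m].max(0))
E
```

```text
clock: 15.9
position: [0.5519, 0.1356, 0.1201]
ee_rot: [0.008, 1.571, -0.008]
ft_force: [0.3, -0.4, 6.5]
finger_gap: 0.364
side 315 ((551.9987182617188, 132.62147521972656), 59.727088928222656) [0.4941 0.0789 0.0951] [0.6088 0.1856 0.1118]
side 300 ((537.8493041992188, 131.31434631347656), 72.98335266113281) [0.47   0.0725 0.0601] [0.6108 0.1645 0.0949]
top 535 ((551.2313232421875, 134.8301544189453), 59.46428680419922) [0.4925 0.0768 0.095 ] [0.6047 0.1929 0.1089]
top 173 ((539.0839233398438, 125.70238494873047), 71.64659881591797) [0.4703 0.0773 0.0601] [0.6102 0.1935 0.095 ]
wrist 25212 ((552.45263671875, 137.68661499023438), 59.88791275024414) [0.493  0.0782 0.095 ] [0.6122 0.1974 0.1091]
wrist 1189 ((539.2461547851562, 134.4443817138672), 73.38560485839844) [0.47   0.0795 0.0711] [0.612  0.1973 0.095 ]
```

```bash
python3 -m creep '[[0,0.5,1,0,0],[0,1,2,0,0],[0,1.5,3,0,0],[0,1.5,4,0,0],[0,1.5,4,0,0],[0,1.5,4,0,0]]'
python3 - <<'E'
from h import *
p=robot.get_image("wrist");q=robot.get_image("top")
cv2.imwrite("pics/s7.png",np.hstack([p["img"][:,100:460],cv2.resize(q["img"][140:225,180:265],(420,420),interpolation=cv2.INTER_CUBIC)])[:,:,::-1])
for n,p in(("wrist",p),("top",q)):
    w=world(p);rgb=p["img"].astype(int).sum(2)
    with np.errstate(invalid='ignore'):
        m=(w[...,0]>.47)&(w[...,0]<.622)&(w[...,1]>.06)&(w[...,1]<.22)&(w[...,2]>.095)&(w[...,2]<.112)
        k=(w[...,0]>.47)&(w[...,0]<.63)&(w[...,1]>.06)&(w[...,1]<.22)&(w[...,2]<.024)&(w[...,2]>.012)&(rgb>250)
    print(n,cv2.minEnclosingCircle((w[m][:,:2]*1000).astype(np.float32)),k.sum(),cv2.minAreaRect((w[k][:,:2]*1000).astype(np.float32)) if k.sum() else 0)
E
```

```text
clock: 16.65
position: [0.5531, 0.1389, 0.1201]
ee_rot: [0.008, 1.572, -0.009]
ft_force: [0.1, -3.1, 7.2]
finger_gap: 0.362
wrist ((553.8976440429688, 140.87733459472656), 59.9650764465332) 3411 ((550.3342895507812, 138.64443969726562), (148.39401245117188, 159.92807006835938), 89.10015106201172)
top ((552.9913330078125, 138.08375549316406), 59.23271560668945) 187 ((554.3528442382812, 138.91183471679688), (142.39254760742188, 144.73870849609375), 88.91703033447266)
```

View pics/s7.png

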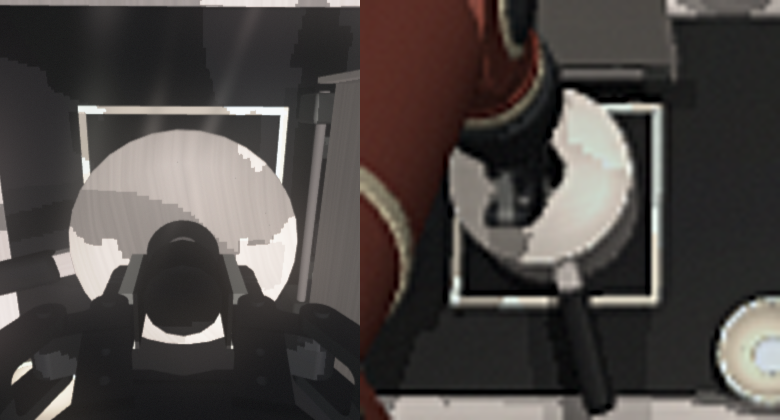

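The pan sits centred in the outline. I'll release it and withdraw upward.

```bash
python3 -m creep '[[34,0,0,0,0],[38,0,0,0,0],[44,0,0,0,0],[50,0,0,0,0],[50,0,0,0,0],[50,0,0,10,0],[50,0,0,25,0],[50,0,0,50,0],[50,0,0,80,0],[50,-5,-20,115,0],[50,-10,-60,140,0],[50,-15,-105,140,0],[50,-20,-150,140,0],[50,-20,-200,140,0],[50,-20,-240,140,0],[50,-20,-270,140,0],[50,-20,-270,140,0],[50,-20,-270,140,0]]'
python3 - <<'E'
from h import *
q=robot.get_image("side");p=robot.get_image("top")
for n,p in(("side",q),("top",p)):
    w=world(p);rgb=p["img"].astype(int).sum(2)
    with np.errstate(invalid='ignore'):
        m=(w[...,0]>.47)&(w[...,0]<.622)&(w[...,1]>.06)&(w[...,1]<.22)&(w[...,2]>.095)&(w[...,2]<.112)
        k=(w[...,0]>.47)&(w[...,0]<.63)&(w[...,1]>.06)&(w[...,1]<.22)&(w[...,2]<.026)&(w[...,2]>.012)&(rgb>250)
    print(n,cv2.minEnclosingCircle((w[m][:,:2]*1000).astype(np.float32)),k.sum(),cv2.minAreaRect((w[k][:,:2]*1000).astype(np.float32)) if k.sum() else 0)
cv2.imwrite("pics/s8.png",np.hstack([cv2.resize(q["img"][120:260,220:360],(390,390),interpolation=cv2.INTER_CUBIC),cv2.resize(p["img"][100:230,160:290],(390,390),interpolation=cv2.INTER_CUBIC)])[:,:,::-1])
E
```

```text
clock: 18.55
position: [0.5335, -0.132, 0.2604]
ee_rot: [0.011, 1.57, -0.01]
ft_force: [0.9, 0.8, -0.6]
finger_gap: 0.59
side ((552.2843627929688, 134.8720703125), 58.985801696777344) 170 ((553.19580078125, 126.50701904296875), (151.35401916503906, 129.1417694091797), 0.9785507321357727)
top ((553.7432861328125, 138.21031188964844), 59.56858825683594) 212 ((554.6176147460938, 139.6696319580078), (143.9681396484375, 146.40045166015625), 89.13414001464844)
```

View pics/s8.png

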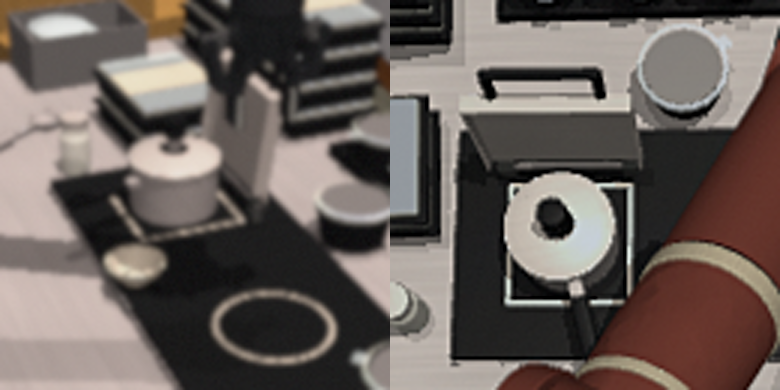

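```bash
python3 -c "
from station import robot
print(robot.close_job())"
```

```text
the job is handed in; nothing more can be done
None
```

I opened the cover, slid the pan onto the square, and handed the job in at about 18.6 s of the 58 s allowed; no verdict is reported back.

- **Cover:** I gripped it by its bar, swung it gently back onto its stop and let go there. Measured after release, it leans about 0.12 rad past upright, which is an opening of about 1.7 rad. The last picture still shows it open.
- **Pan:** I held it by the knob and slid it across the glass at constant height, well clear of the dish. It was never lifted, and about 6 to 7 N pressed it down on the way. I made one small correction at the square before releasing it.
- **Final position:** The top camera puts the pan about 1.5 mm from the middle of the square, with 9 mm of clearance to the lines when centred.
- **Checks that disagreed:** The side camera reads the pan's y about 3 mm lower than the top camera. It did so before the slide too, so I take it as camera offset. I could not confirm this independently, because the pan hides part of the square in that view.
- **Other things:** The dish, tub and boxes visible in the last pictures look undisturbed. I did not measure them again, and the right side of the plate was not in those crops. The gripper was clear of everything.

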